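# Close the pickle press and set its screw

### The arm

A 6-joint arm with a two-finger parallel gripper is mounted at the origin on a cart in front of the work surface, level with it; the furniture and walls round the work are solid. World frame = base frame: x ahead of the robot, y to its left, z up, the work surface at z = 0. Lengths are in m, angles in rad, forces in N, time in s.
With the tool pointing down it reaches from about 0.25 to 0.725 m from the base axis. Payload 4 kg.
Tool frame: the origin (TCP) lies midway between the tips of the shut fingers; the grasp point (between the pads) lies bot.pinch_z behind it (bot.pinch_z is the distance from the TCP to the grasp point, in m); z points along the fingers, y is the line along which they close (so a half turn about z gives the same grasp; the last joint's range is limited). The gripper opens to 85 mm and grips with 20 to 120 N. Pads are 22 mm wide; open, the fingers measure 114 mm over their backs; the gripper's body (76 mm by 85 mm) begins 54 mm behind the grasp point. The pads swing forward as they close: fully open they stand 13 mm farther back than shut.
Start: joints at [1.291, 0.241, 0.005, 1.335, 0, 1.571], TCP at [0.138, 0.481, 0.231] pointing down, gripper open.
Joint ranges: [-2.72, 2.72], [-1.05, 1.87], [-1.09, 1.28], [-1.99, 2.15], [-1.42, 1.44], [-3.14, 3.14]. Speed limits (rad/s): [2.79, 2.79, 3.14, 3.14, 3.14, 3.14].

### API

Orientations are given as a unit quaternion [x, y, z, w].
In Python, from workcell import bot, cams gives the robot as it stands (bot), with the cameras (cams).
- The arm moves only by the shell command python3 jog.py, which reads ROWS from standard input. ROWS is a JSON list of rows, 1 to 10 of them, each an object with the fields r (a list: a rotation vector rx, ry, rz in rad), d (a list: dx, dy, dz in m), jaw (the finger opening in m); a field left out counts as zero (the opening has to be given); each row is the pose to reach, as a shift and turn from the pose commanded when the command began, along the tool's axes at that moment; what a row does not reach only later rows make up. A row lasts 1/8 s, in which the tool goes at most 0.0625 m and 0.188 rad, less where a joint would pass 70% of its speed; a pose out of reach is approached as far as the arm can. The fingers move at their own pace and stop on an object; the grip force is fixed at half the most. Time passes only in rows, so rows that do not move let the fingers close. It prints the time, the measured TCP pose, the force, the opening and the grip force at its end. Input that does not fit is refused with a message, and nothing moves.
- bot.get_obs(): the state, without advancing time (a new reading comes with each control period).
- cams.camera(name): name is "scene" or "top" or "wrist"; returns the picture (384x512x3 uint8, red, green, blue); there is no depth.
- cams.calibration(name): a dict with "mtx" (3x3 intrinsics, pixels), "R" (3x3) and "t" (3): a world point X has camera coordinates R X + t. Camera axes: x right, y down, z forward; pixel columns grow to the right and rows downward; lengths in m; the calibration is good to about 2 mm. The wrist camera is an equidistant fisheye: a pixel r from the principal point sees the ray r / f radians off the axis. A picture is of the moment at which its call begins: read the wrist's pose just before it. calibration takes no time and is no camera call; for the wrist camera it gives the pose at the moment of the call.
- bot.job_done(): hands the job in; it is judged then, once.
The state is a dict: "clock": time; "joint_pos": joint angles; "joint_vel": joint speeds; "tau": joint torques, N m; "eef_pos": TCP position; "tool_rot": TCP orientation; "ft_force": force on the tool from outside, world axes, zero at the start; "ft_torque": the same for the moment, N m; "grip_width": finger opening in m; "grasp_force": force on a finger pad.
Only numpy, scipy, OpenCV 4.12 (cv2) and the standard library are available. Lean on these libraries where they do the work, as an engineer would, in place of code of your own. Each camera call takes 0.05 s, during which the arm holds its last target. There are 200 camera calls.

### The job

The pickle press on the worktop is filled, but the clip at one end of its lid still stands open. First push that clip in against the container until it snaps shut; then screw the wing knob on the lid down (clockwise) until you feel it meet the filling, give it one more quarter turn from there, and leave it so. Do not crush the filling, and leave the crockery, cutlery and salt around it standing as it is.

Things in the scene. Friction and masses are not known exactly. Their poses are not given: they have to be found in the camera images.
- press: Pickle press: white container on four suction feet (fixed to the worktop), grey lid with a wing knob, a grey hinged clip at each end. 128 (x) x 222 (y) x 125 mm to the top of the flat lid. Origin: centre of the underside, on the worktop; z up, y along its long side. The clip at the +y end is open; that at -y is shut. A white collar, radius 26 mm, rises to z 134 mm round the screw.
- press_clip (a joint): Angle of the open clip (rad): 0 = shut, flat against the container's +y end; larger = swung outward and up (0.4 to 0.75 at the start). It swings easily to about 0.26, then must be pushed over a lug: the push at its lip peaks near 0.2 at about 4 N (up to 12 N if the pusher rubs on it or sits nearer the hinge), falls away at 0.12, and the clip jumps to 0, a hard stop. It stays shut.
- clip_hinge (a point): Middle of the open clip's hinge line on the press (y +113 mm, z +118 mm in the press's frame; axes as the press's); the line runs along x. The flap is 56 mm wide, 4 mm thick and reaches 48 mm from the hinge; shut, it hangs down with its outer face 5 mm and its lip 11 mm beyond the hinge in y, the lip 47 mm below it.
- clip_lip (a point): Middle of the outward-bent lip at the free edge of the open clip; 46 mm from the hinge. Its frame turns with the clip.
- press_knob (a joint): Turn of the wing knob (rad): 0 = screw fully up, growing clockwise from above (tightening); 0 to 0.6 at the start. 1 rad lowers the knob 2 mm. Free, it resists with 0.05 N m; where the screw's foot meets the filling (between 1.2 and 3.2 rad, unknown) the moment jumps by about 0.12 N m, then grows by about 0.15 N m per further rad. It stays where it is left.
- knob_grip (a point): Point on the knob's upright axis at mid-height of the wings. The knob is a straight bar 118 mm from tip to tip (round ends), 14 mm thick, 21 mm tall, with a hub of radius 18 mm in the middle; at knob 0 it lies along the press's y axis, its underside 152 mm over the worktop, 27 mm over the lid.
- wing_end (a point): Point on one wing of the knob, 52 mm from its axis, at mid-height: gives the direction of the bar.
- screw_foot: The round foot at the lower end of the screw, inside the closed container, out of sight and reach; it turns and sinks with the knob. Under it, unseen too, lies a pressing plate on the springy vegetables, at a level that is not known. The foot's force on the plate is what the extra turn sets.
- salt_shaker: Glass salt shaker with a black cap, 41 mm across, 85 mm tall, in front of the press (bystander). Origin: centre of its underside.
- glass: Clear tumbler standing upside down behind the press, 63 mm across, 86 mm tall (bystander). Origin: centre of its underside.
- mug: Green and white mug, 78 mm across, 116 mm with its handle, 101 mm tall, right of the press near the worktop's front edge (bystander). Origin: at its underside.
- spoon: Steel spoon, 190 mm long, lying left of the press (bystander). Origin: its middle.
- fork: Steel fork, 195 mm long, lying beside the spoon (bystander). Origin: its middle.

How it is judged:
On the way, in this order (a step that is already met when the one before it is completed fails the run):
1. the clip is snapped shut (value of joint press_clip below 0.05 rad), for 0.2 s.
2. the screw presses firmly on the filling (contact force between screw_foot and anything else above 24 N), for 0.2 s.
At the end, for the whole second after the job is handed in: The clip is snapped shut (within 0.05 rad) and the screw has been turned a quarter turn (about 60 to 120 degrees) past meeting the filling, so that its foot presses it with 24 to 39 N; the knob is at rest (value of joint press_clip below 0.05 rad and contact force between screw_foot and anything else between 24 and 39 N and velocity of joint press_knob between -0.05 and 0.05 rad/s); the robot touches nothing.
It fails at once if the screw is driven down on the filling while the clip is open (value of joint press_clip above 0.1 rad and contact force between screw_foot and anything else above 8 N).
It fails at once if the filling is crushed (over 70 N) (contact force between screw_foot and anything else above 70 N).
It fails at once if the salt shaker, tumbler or mug is shoved over 30 mm or knocked over (distance of any of salt_shaker, glass, mug from where it was at the start of the episode above 0.03 m or angle between any of salt_shaker, glass, mug's own z axis and vertical above 0.4 rad).
It fails at once if the spoon or fork is pushed over 30 mm away (distance of any of spoon, fork from where it was at the start of the episode above 0.03 m).
It also fails if it takes over 72 s, if anything falls off the work surface, if the arm or the gripper's body presses on something with over 40 N, if the wrist force passes 120 N, or if a joint passes its speed limit or range.

## Working session

There is one attempt and no reset: what is moved stays moved. The work goes in short steps, Python scripts to look and compute and a shell command to move; the robot and the scene stay as the last step left them, time stands still between calls to the robot, and variables do not carry over. Pictures are saved under pics/ and viewed, at most 10 in all, crops included, and the job is handed in when it is done.

```bash
ls; mkdir -p pics; python3 - <<'E'
from workcell import bot, cams
import cv2,numpy as np
for n in("scene","top"):
    im=cams.camera(n);cv2.imwrite(f"pics/{n}0.png",im[:,:,::-1]);c=cams.calibration(n);print(n,c)
o=bot.get_obs();print({k:np.round(v,3) for k,v in o.items()},bot.pinch_z)
E
```

```text
jog.py
pics
workcell.py
scene {'mtx': array([[481.97979206,   0.        , 255.26637616],
       [  0.        , 481.97979206, 196.30576449],
       [  0.        ,   0.        ,   1.        ]]), 'R': array([[ 0.57192569, -0.82029282,  0.00454889],
       [-0.52955311, -0.37343945, -0.76165378],
       [ 0.62647786,  0.43320049, -0.64796823]]), 't': array([-0.17887274,  0.38844749,  1.28518309])}
top {'mtx': array([[424.32723492,   0.        , 256.142394  ],
       [  0.        , 424.32723492, 190.29062632],
       [  0.        ,   0.        ,   1.        ]]), 'R': array([[-1.72864017e-02, -9.99850572e-01,  1.21726912e-04],
       [-9.98083250e-01,  1.72486108e-02, -5.94332574e-02],
       [ 5.94222768e-02, -1.14888076e-03, -9.98232274e-01]]), 't': array([0.09822622, 0.49491788, 1.52036125])}
{'clock': np.float64(0.1), 'joint_pos': array([1.291, 0.241, 0.004, 1.335, 0.   , 1.571]), 'joint_vel': array([-0.001, -0.002,  0.003, -0.001, -0.001,  0.001]), 'tau': array([ 0.0000e+00, -3.7314e+01,  2.5301e+01,  1.1000e-02,  0.0000e+00,
       -0.0000e+00]), 'eef_pos': array([0.138, 0.48 , 0.231]), 'tool_rot': array([ 0.139,  0.99 , -0.001, -0.   ]), 'ft_force': array([ 0.682, -0.39 , -0.061]), 'ft_torque': array([-0.021, -0.042,  0.011]), 'grasp_force': np.float64(0.0), 'grip_width': np.float64(0.085)} 0.0187
```

View pics/scene0.png

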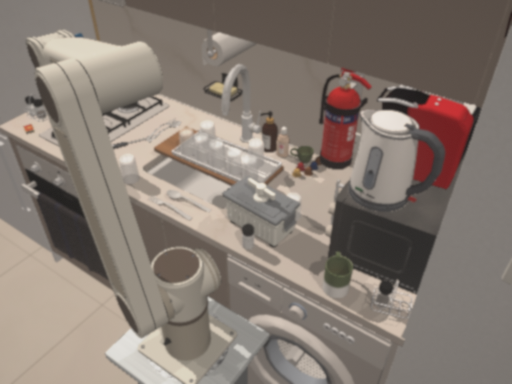

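View pics/top0.png

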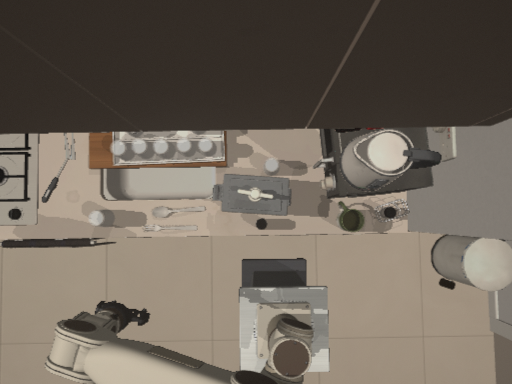

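The scene shows the press at about (262,208) with its white knob on top; the salt shaker is in front at (248,235) and the mug at (338,275). In the top view the press spans columns 222–290 and rows 176–214, with the knob at (255,194). I'll zoom in for detail.

```bash
python3 - <<'E'
import cv2,numpy as np
a=cv2.imread("pics/top0.png")[160:240,195:305];b=cv2.imread("pics/scene0.png")[170:260,205:315]
a=cv2.resize(a,None,fx=5,fy=5,interpolation=cv2.INTER_CUBIC)
cv2.imwrite("pics/topz.png",a)
b=cv2.resize(b,None,fx=5,fy=5,interpolation=cv2.INTER_CUBIC)
cv2.imwrite("pics/scenez.png",b)
E
```

```text
(no output)
```

View pics/topz.png

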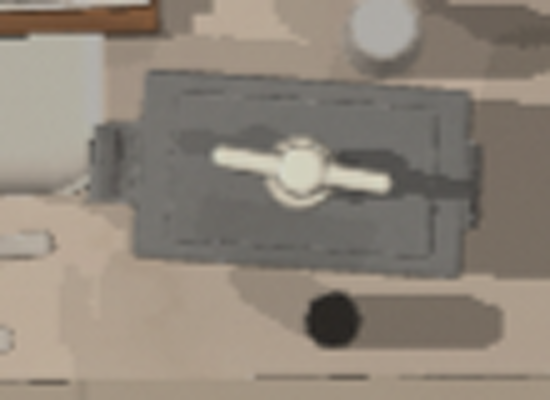

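View pics/scenez.png

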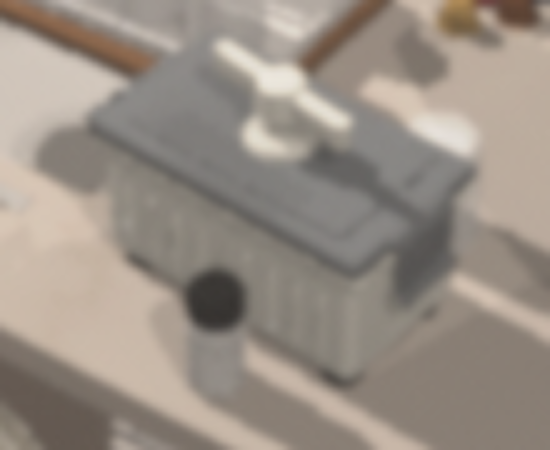

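The zoomed top view shows the open clip sticking out at the left (+y) end, about crop (110,160). The lid corners are near (148,70), (470,93), (462,278) and (135,257), and the knob bar runs from (217,155) to (388,183). The scene crop shows the shut clip at the right end and the knob hub near (280,90).

```bash
cat > h.py <<'E'
import cv2,numpy as np
from workcell import bot, cams
def ray(n,p):
    c=cams.calibration(n);C=-c["R"].T@c["t"]
    d=c["R"].T@np.linalg.solve(c["mtx"],[p[0],p[1],1.]);return C,d/np.linalg.norm(d)
def onz(n,p,z):
    C,d=ray(n,p);return C+d*(z-C[2])/d[2]
def tri(p,q,n=("top","scene")):
    C1,d1=ray(n[0],p);C2,d2=ray(n[1],q)
    s=np.linalg.lstsq(np.c_[d1,-d2],C2-C1,rcond=None)[0]
    a=C1+d1*s[0];b=C2+d2*s[1];return (a+b)/2,np.linalg.norm(a-b)
def proj(n,X):
    c=cams.calibration(n);v=c["mtx"]@(c["R"]@X+c["t"]);return v[:2]/v[2]
E
python3 - <<'E'
from h import *
u=lambda x,y,ox,oy:np.array([(x+.5)/5-.5+ox,(y+.5)/5-.5+oy])
T=lambda x,y:u(x,y,195,160)
S=lambda x,y:u(x,y,205,170)
# lid mask top
im=cv2.imread("pics/top0.png");hsv=cv2.cvtColor(im,cv2.COLOR_BGR2HSV)
r=im[172:218,212:294].astype(int)
m=((r.max(2)-r.min(2)<16)&(r.max(2)<135)&(r.max(2)>55)).astype(np.uint8)
m=cv2.morphologyEx(m,cv2.MORPH_CLOSE,np.ones((9,9)));m=cv2.morphologyEx(m,cv2.MORPH_OPEN,np.ones((25,25)))
c=max(cv2.findContours(m,0,2)[0],key=cv2.contourArea);box=cv2.boxPoints(cv2.minAreaRect(c))+[212,172]
print("mask box",box.round(1).tolist())
for cs in (box,[T(148,70),T(470,93),T(462,278),T(135,257)]):
    P=np.array([onz("top",p,.125) for p in cs]);print(P.round(4).tolist(),P.mean(0).round(4),[np.linalg.norm(P[i]-P[i-1]).round(3) for i in range(4)])
for a,b in(((135,257),(90,122)),((462,278),(350,275)),((470,93),(475,172)),):
    print("corner",tri(T(*a),S(*b)))
# knob mask
def knob(n,y0,y1,x0,x1,t):
    k=cv2.imread(f"pics/{n}0.png")[y0:y1,x0:x1];m=(k.min(2)>t).astype(np.uint8);
    c=max(cv2.findContours(m,0,2)[0],key=cv2.contourArea);R=cv2.minAreaRect(c);print(n,R,np.array([x0,y0])+R[0]);return np.array([x0,y0])+R[0]
knob("top",182,206,230,280,170)
for a,b in(((217,155),(222,48)),((388,183),(342,130)),((302,168),(280,80))):print("knob",tri(T(*a),S(*b)))
for a in((217,155),(388,183),(302,168)):print(onz("top",T(*a),.172))
print("salt",onz("top",T(332,320),.085),"clip edge",onz("top",T(92,160),.1),"glass",onz("top",T(385,28),.086))
E
```

```text
mask box [[222.0, 172.0], [293.0, 172.0], [293.0, 217.0], [222.0, 217.0]]
[[0.5536, 0.2036, 0.125], [0.5495, -0.0353, 0.125], [0.3984, -0.0319, 0.125], [0.4025, 0.2055, 0.125]] [0.476  0.0855 0.125 ] [np.float64(0.151), np.float64(0.239), np.float64(0.151), np.float64(0.237)]
[[0.5481, 0.1963, 0.125], [0.5288, -0.0201, 0.125], [0.4047, -0.012, 0.125], [0.4225, 0.2066, 0.125]] [0.476  0.0927 0.125 ] [np.float64(0.126), np.float64(0.217), np.float64(0.124), np.float64(0.219)]
corner (array([0.42269013, 0.2064231 , 0.12471067]), np.float64(0.0005000487138619815))
corner (array([ 0.40335225, -0.01018612,  0.12261361]), np.float64(0.0048068763728507))
corner (array([ 0.52914196, -0.0202854 ,  0.12000182]), np.float64(0.0003945776969401059))
top ((18.0, 11.5), (7.0, 20.0), 90.0) [248.  193.5]
knob (array([0.48770287, 0.14825107, 0.17020459]), np.float64(0.0013908098685160128))
knob (array([0.46624889, 0.03935672, 0.16947774]), np.float64(0.00330782348107288))
knob (array([0.47714235, 0.09430672, 0.17610766]), np.float64(0.0014804421993433498))
[0.48719047 0.14874117 0.172     ]
[0.46707964 0.03809319 0.172     ]
[0.47778654 0.09370904 0.172     ]
salt [0.3774433  0.07503395 0.085     ] clip edge [0.48953137 0.23717105 0.1       ] glass [0.57836748 0.0347363  0.086     ]
```

The geometry checks out: the lid measures 125 x 218 mm at z≈0.124 and the knob top is at z≈0.172. That puts the press at (0.477, 0.093) with yaw ≈ −0.085, the knob at ≈0.09 rad and the clip at ≈0.45 rad.

```bash
cat >> h.py <<'E'
from scipy.spatial.transform import Rotation as Ro
def go(pos,psi):
    "rotvec, shift in tool axes to reach pos, pointing down, tool y at yaw psi"
    o=bot.get_obs();R=Ro.from_quat(o["tool_rot"]);y=np.array([np.cos(psi),np.sin(psi),0]);z=np.array([0,0,-1.])
    G=Ro.from_matrix(np.c_[np.cross(y,z),y,z])
    print("rot",(R.inv()*G).as_rotvec().round(3),"shift",R.inv().apply(np.array(pos)-o["eef_pos"]).round(4))
E
python3 -c "
from h import *
go([.493,.281,.231],3.056)"
```

```text
rot [-1.000e-03 -2.000e-03 -1.765e+00] shift [-3.962e-01 -9.320e-02 -3.000e-04]
```

```bash
echo '[{"r":[0, 0, -0.18], "d":[-0.05, -0.012, 0], "jaw":0}, {"r":[0, 0, -0.36], "d":[-0.1, -0.024, 0], "jaw":0}, {"r":[0, 0, -0.54], "d":[-0.15, -0.035, 0], "jaw":0}, {"r":[0, 0, -0.72], "d":[-0.2, -0.047, 0], "jaw":0}, {"r":[0, 0, -0.9], "d":[-0.25, -0.059, 0], "jaw":0}, {"r":[0, 0, -1.08], "d":[-0.3, -0.07, 0], "jaw":0}, {"r":[0, 0, -1.26], "d":[-0.35, -0.082, 0], "jaw":0}, {"r":[0, 0, -1.44], "d":[-0.396, -0.093, 0], "jaw":0}, {"r":[0, 0, -1.62], "d":[-0.396, -0.093, 0], "jaw":0}, {"r":[0, 0, -1.765], "d":[-0.396, -0.093, 0], "jaw":0}]' | python3 jog.py
python3 -c "
from h import *
print(bot.get_obs()['joint_pos'].round(2))
im=cams.camera('wrist');cv2.imwrite('pics/w1.png',im[:,:,::-1])
go([.493,.281,.062],3.056)"
```

```text
clock: 1.35
eef_pos: [0.4934, 0.2808, 0.2303]
tool_rot: [-0.678, 0.736, 0.0, -0.001]
ft_force: [-0.7, -0.2, -0.5]
grip_width: 0.0004
grasp_force: 0.0
[ 0.52  0.38  0.19  1.39  0.   -0.97]
rot [ 0.002 -0.001  0.007] shift [-1.000e-04 -1.000e-04  1.684e-01]
```

View pics/w1.png

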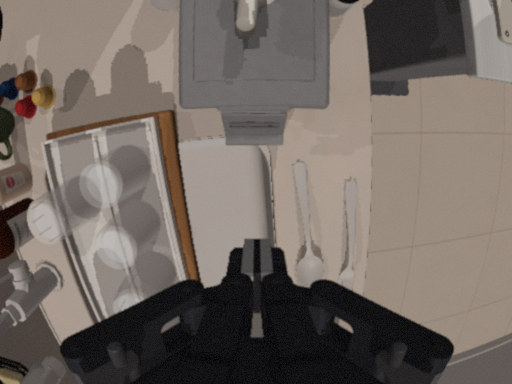

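The wrist view shows the open clip at (254,125) with its lip edge near row 143. It lines up with the closed fingers at column 257, and the cutlery lies to the right, well below. Next I descend and push.

```bash
echo '[{"r":[0, 0, 0.007], "d":[0, 0, 0.06], "jaw":0}, {"r":[0, 0, 0.007], "d":[0, 0, 0.12], "jaw":0}, {"r":[0, 0, 0.007], "d":[0, 0, 0.168], "jaw":0}, {"r":[0, 0, 0.007], "d":[0, 0, 0.168], "jaw":0}]' | python3 jog.py; echo '[{"d":[0.012, 0, 0], "jaw":0}, {"d":[0.024, 0, 0], "jaw":0}, {"d":[0.024, 0, 0], "jaw":0}]' | python3 jog.py; echo '[{"d":[0.006, 0, 0], "jaw":0}, {"d":[0.012, 0, 0], "jaw":0}]' | python3 jog.py
```

```text
clock: 1.9
eef_pos: [0.4891, 0.2798, 0.059]
tool_rot: [-0.673, 0.74, 0.001, -0.005]
ft_force: [-0.0, 0.2, -0.2]
grip_width: 0.0002
grasp_force: 0.0
clock: 2.28
eef_pos: [0.4919, 0.2572, 0.0654]
tool_rot: [-0.673, 0.74, -0.0, 0.002]
ft_force: [0.1, 0.2, 0.2]
grip_width: 0.0001
grasp_force: 0.0
clock: 2.52
eef_pos: [0.4899, 0.246, 0.0638]
tool_rot: [-0.674, 0.739, -0.0, 0.001]
ft_force: [0.9, 1.7, -0.0]
grip_width: 0.0002
grasp_force: 0.3
```

```bash
echo '[{"d":[0.004, 0, 0.001], "jaw":0}, {"d":[0.008, 0, 0.002], "jaw":0}]' | python3 jog.py; echo '[{"d":[0.003, 0, 0], "jaw":0}, {"d":[0.006, 0, 0], "jaw":0}]' | python3 jog.py;  echo '[{"d":[0.002, 0, 0], "jaw":0}, {"d":[0.004, 0, 0], "jaw":0}]' | python3 jog.py
```

```text
clock: 2.78
eef_pos: [0.4892, 0.2397, 0.0616]
tool_rot: [-0.674, 0.739, 0.002, 0.002]
ft_force: [0.1, 7.7, 0.1]
grip_width: 0.0002
grasp_force: 4.0
clock: 3.02
eef_pos: [0.4886, 0.2351, 0.0608]
tool_rot: [-0.674, 0.738, 0.002, 0.002]
ft_force: [0.4, 7.0, -4.5]
grip_width: -0.0002
grasp_force: 3.3
clock: 3.28
eef_pos: [0.488, 0.2296, 0.0611]
tool_rot: [-0.674, 0.739, 0.002, 0.001]
ft_force: [0.9, 9.3, -5.1]
grip_width: 0.0002
grasp_force: 4.5
```

```bash
echo '[{"d":[0.002, 0, 0], "jaw":0}, {"d":[0.003, 0, 0], "jaw":0}]' | python3 jog.py; echo '[{"d":[0.002, 0, 0], "jaw":0}, {"d":[0.003, 0, 0], "jaw":0}]' | python3 jog.py
```

```text
clock: 3.52
eef_pos: [0.4879, 0.2294, 0.0612]
tool_rot: [-0.675, 0.738, 0.004, 0.003]
ft_force: [0.1, 15.0, -7.1]
grip_width: -0.0
grasp_force: 7.5
clock: 3.78
eef_pos: [0.4879, 0.2292, 0.0613]
tool_rot: [-0.675, 0.738, 0.006, 0.005]
ft_force: [0.6, 21.7, -8.7]
grip_width: -0.0001
grasp_force: 10.9
```

That is a hard stop with the lip at y≈0.218, which matches the shut position. I'll back off, lift and check.

```bash
echo '[{"d":[-0.02, 0, 0], "jaw":0}, {"d":[-0.04, 0, 0], "jaw":0}, {"d":[-0.04, 0, -0.06], "jaw":0}, {"d":[-0.04, 0, -0.12], "jaw":0}, {"d":[-0.04, 0, -0.165], "jaw":0}, {"d":[-0.04, 0, -0.165], "jaw":0}]' | python3 jog.py
python3 -c "
from h import *
im=cams.camera('wrist');cv2.imwrite('pics/w2.png',im[:,:,::-1])
print(bot.get_obs()['joint_pos'].round(2))
go([.4773,.0935,.231],2.96)"
```

```text
clock: 4.53
eef_pos: [0.4936, 0.2632, 0.2313]
tool_rot: [-0.674, 0.739, -0.002, 0.004]
ft_force: [0.5, -0.7, 0.3]
grip_width: 0.0002
grasp_force: 0.0
[ 0.49  0.35  0.15  1.37 -0.   -0.99]
rot [-0.004  0.002  0.089] shift [ 0.1697 -0.0007 -0.0029]
```

View pics/w2.png

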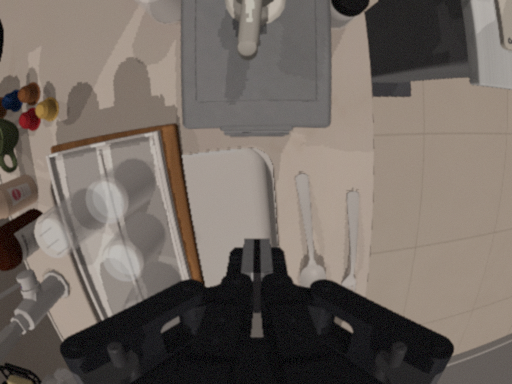

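The clip is shut: only its thin edge shows at rows 128–135. Next I move over the knob, with the fingers across the bar and pre-turned about 0.25 rad counter-clockwise.

```bash
echo '[{"r":[0, 0, -0.08], "d":[0.05, 0, 0], "jaw":0.06}, {"r":[0, 0, -0.16], "d":[0.1, 0, 0], "jaw":0.06}, {"r":[0, 0, -0.16], "d":[0.15, 0, 0], "jaw":0.06}, {"r":[0, 0, -0.16], "d":[0.17, -0.001, 0], "jaw":0.06}, {"r":[0, 0, -0.16], "d":[0.17, -0.001, 0], "jaw":0.06}]' | python3 jog.py
python3 -c "
from h import *
im=cams.camera('wrist');cv2.imwrite('pics/w3.png',im[:,:,::-1])
im=cams.camera('top');cv2.imwrite('pics/t3.png',im[:,:,::-1])
print(bot.get_obs()['joint_pos'].round(2), bot.get_obs()['grip_width'])
go([.4773,.0935,.141],3.21)"
```

```text
clock: 5.2
eef_pos: [0.4753, 0.091, 0.2247]
tool_rot: [0.729, -0.684, -0.001, 0.002]
ft_force: [0.1, -0.9, -0.5]
grip_width: 0.0595
grasp_force: 0.0
[ 0.19  0.22 -0.04  1.31  0.   -1.45] 0.06041389282227113
rot [ 0.002 -0.    -0.001] shift [-0.0008 -0.0017  0.0841]
```

View pics/w3.png

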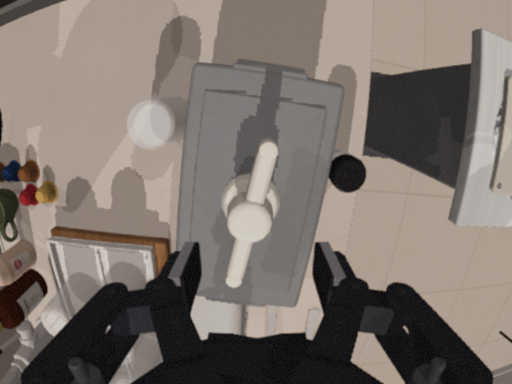

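The wrist view shows the hub at about (250,221) and the bar from (267,148) to (234,282). I'll check the hub position with the fisheye ray.

```bash
python3 - <<'E'
from h import *
c=cams.calibration("wrist");M=c["mtx"]
def w(p,z):
    d=(np.array(p)-M[:2,2])/M[0,0];r=np.linalg.norm(d);v=np.r_[d/r*np.sin(r),np.cos(r)]
    C=-c["R"].T@c["t"];v=c["R"].T@v;return C+v*(z-C[2])/v[2]
for p in((250,221),(267,148),(234,282)):print(w(p,.172).round(4))
# hub blob by distance transform
im=cv2.imread("pics/w3.png")[130:300,190:310];m=(im.min(2)>135).astype(np.uint8)
D=cv2.distanceTransform(m,2,5);_,v,_,l=cv2.minMaxLoc(D);p=(l[0]+190,l[1]+130);print(p,v,w(p,.172).round(4))
go([.4773,.0935,.141],3.21)
E
```

```text
[0.4801 0.0962 0.172 ]
[0.472  0.0436 0.172 ]
[0.4897 0.1491 0.172 ]
(249, 222) 20.772096633911133 [0.4808 0.097  0.172 ]
rot [ 0.002 -0.    -0.001] shift [-0.0008 -0.0017  0.0841]
```

```bash
echo '[{"d":[-0.002, -0.0035, 0.03], "jaw":0.06}, {"d":[-0.002, -0.0035, 0.06], "jaw":0.06}, {"d":[-0.002, -0.0035, 0.084], "jaw":0.06}, {"d":[-0.002, -0.0035, 0.084], "jaw":0.06}]' | python3 jog.py; echo '[{"jaw":0.045}, {"jaw":0.03}, {"jaw":0.03}, {"jaw":0.03}]' | python3 jog.py
python3 -c "
from h import *
o=bot.get_obs();print(o['ft_force'].round(2),o['ft_torque'].round(3),o['joint_pos'].round(3))"
```

```text
clock: 5.8
eef_pos: [0.4778, 0.0955, 0.1399]
tool_rot: [0.731, -0.682, -0.002, 0.002]
ft_force: [-0.9, 0.0, 0.0]
grip_width: 0.0597
grasp_force: 0.0
clock: 6.3
eef_pos: [0.4802, 0.0954, 0.1438]
tool_rot: [0.731, -0.683, 0.0, -0.001]
ft_force: [-2.7, 0.8, 5.7]
grip_width: 0.0328
grasp_force: 59.8
[-2.74  0.84  5.66] [ 0.292  0.727 -0.038] [ 1.950e-01  2.760e-01 -1.840e-01  1.109e+00  1.000e-03 -1.443e+00]
```

```bash
cat > t.py <<'E'
from h import *
o=bot.get_obs();print("F",o['ft_force'].round(1),"T",o['ft_torque'].round(3),"q6",o['joint_pos'][5].round(3),"tau6",o['tau'][5].round(3),"psi",Ro.from_quat(o['tool_rot']).as_matrix()[:2,1].round(3),"w",o['grip_width'].round(4),"z",o['eef_pos'].round(4))
E
echo '[{"r":[0, 0, 0.1], "d":[0, 0, 0.0002], "jaw":0.03}, {"r":[0, 0, 0.2], "d":[0, 0, 0.0004], "jaw":0.03}, {"r":[0, 0, 0.3], "d":[0, 0, 0.0006], "jaw":0.03}]' | python3 jog.py >/dev/null; python3 t.py
echo '[{"r":[0, 0, 0.1], "d":[0, 0, 0.0002], "jaw":0.03}, {"r":[0, 0, 0.2], "d":[0, 0, 0.0004], "jaw":0.03}, {"r":[0, 0, 0.3], "d":[0, 0, 0.0006], "jaw":0.03}]' | python3 jog.py >/dev/null; python3 t.py
python3 -c "
from h import *
cv2.imwrite('pics/w4.png',cams.camera('wrist')[:,:,::-1])"
```

```text
Traceback (most recent call last):
  File "t.py", line 2, in <module>
    o=bot.get_obs();print("F",o['ft_force'].round(1),"T",o['ft_torque'].round(3),"q6",o['joint_pos'][5].round(3),"tau6",o['tau'][5].round(3),"psi",Ro.from_quat(o['tool_rot']).as_matrix()[:2,1].round(3),"w",o['grip_width'].round(4),"z",o['eef_pos'].round(4))
                                                                                                                                                                                                              ^^^^^^^^^^^^^^^^^^^^^
AttributeError: 'float' object has no attribute 'round'
Traceback (most recent call last):
  File "t.py", line 2, in <module>
    o=bot.get_obs();print("F",o['ft_force'].round(1),"T",o['ft_torque'].round(3),"q6",o['joint_pos'][5].round(3),"tau6",o['tau'][5].round(3),"psi",Ro.from_quat(o['tool_rot']).as_matrix()[:2,1].round(3),"w",o['grip_width'].round(4),"z",o['eef_pos'].round(4))
                                                                                                                                                                                                              ^^^^^^^^^^^^^^^^^^^^^
AttributeError: 'float' object has no attribute 'round'
```

View pics/w4.png

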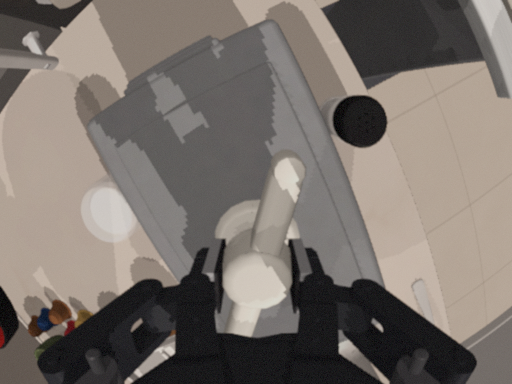

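The bar, running from hub (257,270) to tip (290,165), still stands about 0.27 rad off the finger axis as it did at the grasp. So the knob turns with the grip and is now at about 0.7 rad. Continuing with torque readings.

```bash
cat > t.py <<'E'
from h import *
o=bot.get_obs();r=lambda k:np.round(o[k],3)
print(o['clock'],"F",r('ft_force'),"T",r('ft_torque'),"q6",r('joint_pos')[5],"tau6",r('tau')[5],"w",r('grip_width'),"eef",np.round(o['eef_pos'],4))
E
python3 t.py
echo '[{"r":[0, 0, 0.1], "d":[0, 0, 0.0002], "jaw":0.03}, {"r":[0, 0, 0.2], "d":[0, 0, 0.0004], "jaw":0.03}]' | python3 jog.py >/dev/null; python3 t.py
echo '[{"r":[0, 0, 0.1], "d":[0, 0, 0.0002], "jaw":0.03}, {"r":[0, 0, 0.2], "d":[0, 0, 0.0004], "jaw":0.03}]' | python3 jog.py >/dev/null; python3 t.py
echo '[{"r":[0, 0, 0.1], "d":[0, 0, 0.0002], "jaw":0.03}, {"r":[0, 0, 0.2], "d":[0, 0, 0.0004], "jaw":0.03}]' | python3 jog.py >/dev/null; python3 t.py
```

```text
7.1 F [-1.679  0.709  5.882] T [ 0.199  0.458 -0.023] q6 -0.837 tau6 0.186 w 0.033 eef [0.4806 0.0953 0.1426]
7.35 F [-0.886  0.396  5.447] T [0.192 0.378 0.089] q6 -0.64 tau6 -0.626 w 0.033 eef [0.4807 0.0952 0.1422]
7.6 F [-1.098 -0.023  6.038] T [0.118 0.292 0.08 ] q6 -0.44 tau6 -0.623 w 0.033 eef [0.4808 0.0951 0.1418]
7.85 F [-1.534 -0.188  3.941] T [0.056 0.303 0.054] q6 -0.24 tau6 -0.623 w 0.033 eef [0.4809 0.095  0.1414]
```

```bash

echo '[{"r":[0, 0, 0.1], "d":[0, 0, 0.0002], "jaw":0.03}, {"r":[0, 0, 0.2], "d":[0, 0, 0.0004], "jaw":0.03}]' | python3 jog.py >/dev/null; python3 t.py
echo '[{"r":[0, 0, 0.1], "d":[0, 0, 0.0002], "jaw":0.03}, {"r":[0, 0, 0.2], "d":[0, 0, 0.0004], "jaw":0.03}]' | python3 jog.py >/dev/null; python3 t.py
echo '[{"r":[0, 0, 0.1], "d":[0, 0, 0.0002], "jaw":0.03}, {"r":[0, 0, 0.2], "d":[0, 0, 0.0004], "jaw":0.03}]' | python3 jog.py >/dev/null; python3 t.py
echo '[{"r":[0, 0, 0.1], "d":[0, 0, 0.0002], "jaw":0.03}, {"r":[0, 0, 0.2], "d":[0, 0, 0.0004], "jaw":0.03}]' | python3 jog.py >/dev/null; python3 t.py
```

```text
8.1 F [-1.15  -0.692  5.024] T [-0.049  0.304  0.067] q6 -0.04 tau6 -0.588 w 0.033 eef [0.4809 0.0949 0.141 ]
8.35 F [-1.513 -1.044  6.125] T [-0.148  0.261  0.154] q6 0.16 tau6 -0.535 w 0.033 eef [0.4809 0.0947 0.1407]
8.6 F [-1.796 -0.576  5.708] T [-0.169  0.259  0.215] q6 0.36 tau6 -0.506 w 0.033 eef [0.481  0.0946 0.1403]
8.85 F [-1.86  -1.909  6.805] T [-0.315  0.351  0.164] q6 0.56 tau6 -0.477 w 0.033 eef [0.4809 0.0944 0.14  ]
```

```bash

echo '[{"r":[0, 0, 0.1], "d":[0, 0, 0.0002], "jaw":0.03}]' | python3 jog.py >/dev/null; python3 t.py
echo '[{"r":[0, 0, 0.1], "d":[0, 0, 0.0002], "jaw":0.03}]' | python3 jog.py >/dev/null; python3 t.py
echo '[{"r":[0, 0, 0.1], "d":[0, 0, 0.0002], "jaw":0.03}]' | python3 jog.py >/dev/null; python3 t.py
echo '[{"r":[0, 0, 0.1], "d":[0, 0, 0.0002], "jaw":0.03}]' | python3 jog.py >/dev/null; python3 t.py
echo '[{"r":[0, 0, 0.1], "d":[0, 0, 0.0002], "jaw":0.03}]' | python3 jog.py >/dev/null; python3 t.py
```

```text
8.975 F [-1.264 -1.125  6.358] T [-0.335  0.426  0.2  ] q6 0.66 tau6 -0.462 w 0.033 eef [0.4809 0.0944 0.1398]
9.1 F [-1.156 -1.112  6.352] T [-0.373  0.41   0.228] q6 0.76 tau6 -0.447 w 0.033 eef [0.4808 0.0943 0.1396]
9.225 F [-1.729 -2.327  6.038] T [-0.416  0.406  0.191] q6 0.86 tau6 -0.432 w 0.033 eef [0.4808 0.0943 0.1394]
9.35 F [-2.215 -1.749  5.998] T [-0.441  0.528  0.254] q6 0.959 tau6 -0.417 w 0.033 eef [0.4808 0.0942 0.1392]
9.475 F [-2.04  -1.842  6.391] T [-0.492  0.465  0.22 ] q6 1.059 tau6 -0.402 w 0.033 eef [0.4807 0.0942 0.139 ]
```

The joint-6 torque rises cleanly at 0.15 N m/rad, so the foot is on the filling. Contact came somewhere between q6 = −0.24 and 0. I'll back off and re-probe in finer steps to pin it down.

```bash

echo '[{"r":[0, 0, -0.15], "d":[0, 0, -0.0003], "jaw":0.03}, {"r":[0, 0, -0.3], "d":[0, 0, -0.0006], "jaw":0.03}, {"r":[0, 0, -0.45], "d":[0, 0, -0.0009], "jaw":0.03}, {"r":[0, 0, -0.6], "d":[0, 0, -0.0012], "jaw":0.03}, {"r":[0, 0, -0.75], "d":[0, 0, -0.0015], "jaw":0.03}, {"r":[0, 0, -0.9], "d":[0, 0, -0.0018], "jaw":0.03}, {"r":[0, 0, -1.05], "d":[0, 0, -0.0021], "jaw":0.03}, {"r":[0, 0, -1.2], "d":[0, 0, -0.0024], "jaw":0.03}, {"r":[0, 0, -1.35], "d":[0, 0, -0.0027], "jaw":0.03}, {"r":[0, 0, -1.5], "d":[0, 0, -0.003], "jaw":0.03}]' | python3 jog.py >/dev/null; python3 t.py
echo '[{"jaw":0.03}, {"r":[0, 0, 0.05], "d":[0, 0, 0.0001], "jaw":0.03}, {"r":[0, 0, 0.1], "d":[0, 0, 0.0002], "jaw":0.03}]' | python3 jog.py >/dev/null; python3 t.py
for i in 1 2 3 4 5 6 7 8 9 10 11 12 13 14 ; do echo '[{"r":[0, 0, 0.05], "d":[0, 0, 0.0001], "jaw":0.03}]' | python3 jog.py >/dev/null; python3 t.py; done
```

```text
10.725 F [-0.877  0.262  5.665] T [ 0.174  0.346 -0.091] q6 -0.448 tau6 0.915 w 0.033 eef [0.4808 0.0951 0.1418]
11.1 F [-1.577  0.394  6.12 ] T [0.119 0.305 0.057] q6 -0.34 tau6 -0.298 w 0.033 eef [0.4809 0.095  0.1416]
11.225 F [-1.059  0.672  6.578] T [0.128 0.274 0.06 ] q6 -0.29 tau6 -0.297 w 0.033 eef [0.4809 0.095  0.1415]
11.35 F [-0.277  0.365  6.526] T [0.115 0.295 0.024] q6 -0.24 tau6 -0.297 w 0.033 eef [0.4809 0.095  0.1414]
11.475 F [-3.037  0.752  5.97 ] T [0.064 0.28  0.049] q6 -0.19 tau6 -0.297 w 0.033 eef [0.4809 0.0949 0.1413]
11.6 F [-1.485  0.013  5.684] T [0.08  0.27  0.055] q6 -0.14 tau6 -0.295 w 0.033 eef [0.4809 0.0949 0.1412]
11.725 F [-1.577  0.48   6.369] T [0.025 0.288 0.049] q6 -0.09 tau6 -0.282 w 0.033 eef [0.4809 0.0949 0.1411]
11.85 F [-1.401  0.951  7.067] T [0.027 0.291 0.009] q6 -0.04 tau6 -0.261 w 0.033 eef [0.4809 0.0949 0.141 ]
11.975 F [-1.192 -0.808  7.202] T [-0.009  0.312  0.075] q6 0.01 tau6 -0.235 w 0.033 eef [0.4809 0.0948 0.141 ]
12.1 F [-1.116e+00  3.000e-03  6.822e+00] T [-0.018  0.289  0.101] q6 0.06 tau6 -0.226 w 0.033 eef [0.481  0.0948 0.1409]
12.225 F [-1.449 -0.305  6.445] T [-0.107  0.281  0.099] q6 0.11 tau6 -0.219 w 0.033 eef [0.481  0.0948 0.1408]
12.35 F [-1.332 -0.302  6.127] T [-0.171  0.265  0.128] q6 0.16 tau6 -0.212 w 0.033 eef [0.4809 0.0947 0.1407]
12.475 F [-1.183 -0.282  6.418] T [-0.129  0.305  0.147] q6 0.21 tau6 -0.205 w 0.033 eef [0.4809 0.0947 0.1406]
12.6 F [-1.533 -0.581  6.877] T [-0.178  0.355  0.133] q6 0.26 tau6 -0.198 w 0.033 eef [0.4809 0.0947 0.1405]
12.725 F [-1.24  -0.337  7.16 ] T [-0.169  0.322  0.17 ] q6 0.31 tau6 -0.191 w 0.033 eef [0.4809 0.0946 0.1404]
12.85 F [-1.011 -1.058  7.144] T [-0.215  0.293  0.138] q6 0.36 tau6 -0.184 w 0.033 eef [0.4809 0.0946 0.1403]
```

The re-probe shows the moment first rising at q6 ≈ −0.12 and settled onto the slope by 0.01, so contact is at about −0.05. A quarter turn past that is q6 ≈ 1.5.

```bash

echo '[{"r":[0, 0, 0.12], "d":[0, 0, 0.0002], "jaw":0.03}, {"r":[0, 0, 0.24], "d":[0, 0, 0.0005], "jaw":0.03}, {"r":[0, 0, 0.36], "d":[0, 0, 0.0007], "jaw":0.03}, {"r":[0, 0, 0.48], "d":[0, 0, 0.001], "jaw":0.03}, {"r":[0, 0, 0.6], "d":[0, 0, 0.0012], "jaw":0.03}, {"r":[0, 0, 0.72], "d":[0, 0, 0.0014], "jaw":0.03}, {"r":[0, 0, 0.84], "d":[0, 0, 0.0017], "jaw":0.03}, {"r":[0, 0, 0.96], "d":[0, 0, 0.0019], "jaw":0.03}, {"r":[0, 0, 1.06], "d":[0, 0, 0.0021], "jaw":0.03}, {"r":[0, 0, 1.15], "d":[0, 0, 0.0023], "jaw":0.03}]' | python3 jog.py >/dev/null; python3 t.py
echo '[{"jaw":0.03}, {"jaw":0.03}, {"jaw":0.03}]' | python3 jog.py >/dev/null; python3 t.py
echo '[{"jaw":0.045}, {"jaw":0.06}, {"jaw":0.065}, {"jaw":0.065}]' | python3 jog.py; python3 t.py
echo '[{"d":[0, 0, -0.03], "jaw":0.065}, {"d":[0, 0, -0.06], "jaw":0.065}, {"d":[0, 0, -0.09], "jaw":0.065}, {"d":[0, 0, -0.09], "jaw":0.065}]' | python3 jog.py
python3 - <<'E'
from h import *
c=cams.calibration("wrist");im=cams.camera('wrist')[:,:,::-1];cv2.imwrite('pics/w5.png',im)
E
```

```text
14.1 F [-2.96  -2.464  9.875] T [-0.535  0.745  0.313] q6 1.511 tau6 -0.257 w 0.033 eef [0.4804 0.094  0.1382]
14.475 F [-3.531 -2.848  9.644] T [-0.43   0.728 -0.221] q6 1.509 tau6 -0.234 w 0.033 eef [0.4804 0.094  0.1382]
clock: 14.98
eef_pos: [0.4798, 0.0948, 0.1362]
tool_rot: [0.61, 0.792, -0.0, -0.0]
ft_force: [-0.3, 0.8, -0.2]
grip_width: 0.0649
grasp_force: 0.0
14.975 F [-0.335  0.755 -0.184] T [ 0.017 -0.011  0.024] q6 1.507 tau6 0.002 w 0.065 eef [0.4798 0.0948 0.1362]
clock: 15.48
eef_pos: [0.4815, 0.0951, 0.2287]
tool_rot: [0.61, 0.792, 0.002, 0.002]
ft_force: [0.7, -0.3, -0.0]
grip_width: 0.0648
grasp_force: 0.0
```

View pics/w5.png

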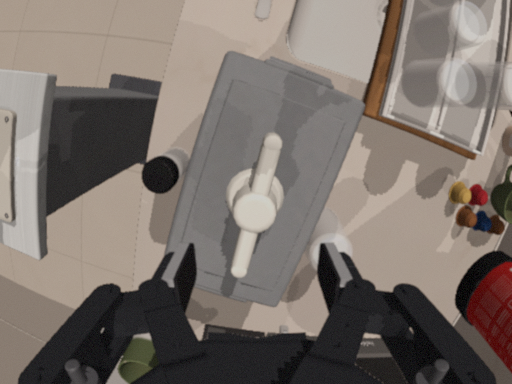

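The bar stands from (240,272) to (273,142), 0.25 rad off the finger axis against 0.24 at the grasp, so the grip did not slip. The clip is shut, the bystanders are standing and the arm is clear. Handing in.

```bash
python3 -c "
from workcell import bot, cams
print(bot.job_done())"
```

```text
the job is handed in; nothing more can be done
None
```

I pushed the clip in until it snapped shut, then turned the knob about 1.56 rad (roughly 89°, a quarter turn) past where it met the filling, and handed the job in at about 15.5 s with the arm clear; the judge returned no verdict.

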